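# Turn the buttons aside round the back of a picture frame

### The arm

A 7-joint arm with a two-finger parallel gripper is mounted at the origin on the work surface. World frame = base frame: x ahead of the robot, y to its left, z up, the work surface at z = 0. Lengths are in m, angles in rad, forces in N, time in s.
With the tool pointing down it reaches from about 0.4 to 0.85 m from the base axis. Payload 10.4 kg.
Tool frame: the origin (TCP) lies at the very end of the fingers, on their centre line; the grasp point (between the pads) lies 19 mm behind it; z points along the fingers, y is the direction in which the jaws open and shut (so a half turn about z gives the same grasp; the last joint's range is limited). The gripper opens to 85 mm and grips with 20 to 120 N. Pads are 22 mm wide; open, the fingers measure 114 mm over their backs; the gripper's body (76 mm by 85 mm) begins 54 mm behind the grasp point. The pads swing forward as they close: fully open they stand 13 mm farther back than shut.
Start: joints at [1.263, 0.332, -0.065, 1.46, 0.022, 1.35, -0.088], TCP at [0.176, -0.6, 0.231] pointing down, gripper open.
Joint ranges: [-2.6, 2.6], [-0.5, 2.12], [-1.47, 1.34], [0.16, 2.42], [-1.27, 4.41], [0.06, 2.06], [-2.6, 2.6]. Speed limits (rad/s): [2.22, 2.22, 2.79, 2.79, 3.14, 3.14, 3.14].

### API

Orientations are given as a unit quaternion [x, y, z, w].
In Python, from workcell import get_obs, camera, camera_info, hand_in gives the robot as it stands.
- The arm moves only by the tool move_arm, never from a script. Its argument "moves" is a list of rows, each a list of 3 entries, a list of its own where there are three numbers: the shift along the tool's x, y, z in units of 25 mm (1.0 is 25 mm), then the turn, a rotation vector about the tool's x, y, z in degrees, then the opening, from 0 (shut) to 1 (fully open). A call has 1 to 5 rows; each row shifts and turns the commanded pose from where the row before left it, along the tool's axes as they then stand; what a row does not reach is not made up. A row lasts 1/8 s, in which the tool goes at most 62.5 mm and 10.7 degrees, less where a joint would pass 70% of its speed; a pose out of reach is approached as far as the arm can. A call is refused whole if a number of a shift passes 1 or a number of a turn 10.7, either way. A call with a gripper value outside its range is refused whole. The fingers move at their own pace and stop on an object; "squeeze" is the grip in N (left out, the last holds). Time passes only in rows, so rows that do not move let the fingers close. It gives the time, the measured TCP pose, the force and the opening at its end, in the units of the state.
- get_obs(): the state, without advancing time (a new reading comes with each control period).
- camera(name): name is "scene" or "side" or "wrist"; returns the picture (384x512x3 uint8, red, green, blue); there is no depth.
- camera_info(name): a dict with "fx", "fy", "cx", "cy" (pixels), "D" ([k1, k2, p1, p2, k3] as OpenCV has them; the pictures are not rectified), "origin" and "rotation" of the camera in the world. Camera axes: x right, y down, z forward; pixel columns grow to the right and rows downward; lengths in m; the calibration is good to about 2 mm. A picture is of the moment at which its call begins: read the wrist's pose just before it. camera_info takes no time and is no camera call; for the wrist camera it gives the pose at the moment of the call.
- hand_in(): hands the job in, once; it reports no verdict.
The state is a dict: "clock": time; "joint_pos": joint angles; "joint_velocities": joint speeds; "tau": joint torques, N m; "position": TCP position; "ee_rot": TCP orientation; "ft_force": force on the tool from outside, world axes, zero at the start; "torque": the same for the moment, N m; "grip_width": opening from 0.0 (shut) to 1.0 (fully open).
Only numpy, scipy, OpenCV 4.12 (cv2) and the standard library are available. Lean on these libraries where they do the work, as an engineer would, in place of code of your own. Each camera call takes 0.05 s, during which the arm holds its last target. There are 200 camera calls.

### The job

The picture frame lies face down on the craft table, ready to have its picture changed. With a fingertip, go lightly round the edge of its backing board and push the thumb pins of all six turn buttons aside until no button reaches over the board any more. Only touch, do not pinch or press hard: the frame stays lying where it is, and the paint pot on it and the things around it stay in their places.

Things in the scene. Friction and masses are not known exactly. Their poses are not given: they have to be found in the camera images.
- frame: Loose wooden picture frame, face down, 0.75 kg, 202 (x) by 262 (y) by 18 mm; origin: centre of underside, z up; x points away from the robot (yaw within 0.6 rad). Rails 26 mm wide, backs at z = 18 mm, round a grey backing board 150 (x) by 210 (y) mm with its back at z = 16 mm. Six steel turn buttons: two on each long rail, one on each short. A fingertip at z = 23 to 29 mm meets only their pins.
- near_left (a joint): Angle (rad) of the turn button on the near long rail, pivot at frame (-87, +50) mm, tongue pointing to frame +x at 0; positive is counter-clockwise from above. Pivot 12 mm outside the board edge; tongue 9 mm wide, 2 mm thick, reaching 24 mm from the pivot. Clear of the board beyond 1.2 either way. Starts within 0.5 of 0, turns to 2.6 either way, stays where left; about 0.7 N at the pin moves it.
- near_left_pin (a point): Middle of the top of the upright thumb pin at the tip of turn button near_left: pin 7 mm thick, 19.5 mm from the pivot; its top at z = 32 mm, the pivot screw head only to z = 22 mm. It travels on an arc about the pivot; pushed straight towards or away from the pivot it does not give, and the frame slides at about 6 N.
- near_right (a joint): Angle (rad) of the turn button on the near long rail, pivot at frame (-87, -50) mm, tongue pointing to frame +x at 0; positive is counter-clockwise from above. Pivot 12 mm outside the board edge; tongue 9 mm wide, 2 mm thick, reaching 24 mm from the pivot. Clear of the board beyond 1.2 either way. Starts within 0.5 of 0, turns to 2.6 either way, stays where left; about 0.7 N at the pin moves it.
- near_right_pin (a point): Middle of the top of the upright thumb pin at the tip of turn button near_right: pin 7 mm thick, 19.5 mm from the pivot; its top at z = 32 mm, the pivot screw head only to z = 22 mm. It travels on an arc about the pivot; pushed straight towards or away from the pivot it does not give, and the frame slides at about 6 N.
- far_left (a joint): Angle (rad) of the turn button on the far long rail, pivot at frame (+87, +50) mm, tongue pointing to frame -x at 0; positive is counter-clockwise from above. Pivot 12 mm outside the board edge; tongue 9 mm wide, 2 mm thick, reaching 24 mm from the pivot. Clear of the board beyond 1.2 either way. Starts within 0.5 of 0, turns to 2.6 either way, stays where left; about 0.7 N at the pin moves it.
- far_left_pin (a point): Middle of the top of the upright thumb pin at the tip of turn button far_left: pin 7 mm thick, 19.5 mm from the pivot; its top at z = 32 mm, the pivot screw head only to z = 22 mm. It travels on an arc about the pivot; pushed straight towards or away from the pivot it does not give, and the frame slides at about 6 N.
- far_right (a joint): Angle (rad) of the turn button on the far long rail, pivot at frame (+87, -50) mm, tongue pointing to frame -x at 0; positive is counter-clockwise from above. Pivot 12 mm outside the board edge; tongue 9 mm wide, 2 mm thick, reaching 24 mm from the pivot. Clear of the board beyond 1.2 either way. Starts within 0.5 of 0, turns to 2.6 either way, stays where left; about 0.7 N at the pin moves it.
- far_right_pin (a point): Middle of the top of the upright thumb pin at the tip of turn button far_right: pin 7 mm thick, 19.5 mm from the pivot; its top at z = 32 mm, the pivot screw head only to z = 22 mm. It travels on an arc about the pivot; pushed straight towards or away from the pivot it does not give, and the frame slides at about 6 N.
- left_end (a joint): Angle (rad) of the turn button on the short rail on the left (+y), pivot at frame (0, +117) mm, tongue pointing to frame -y at 0; positive is counter-clockwise from above. Pivot 12 mm outside the board edge; tongue 9 mm wide, 2 mm thick, reaching 24 mm from the pivot. Clear of the board beyond 1.2 either way. Starts within 0.5 of 0, turns to 2.6 either way, stays where left; about 0.7 N at the pin moves it.
- left_end_pin (a point): Middle of the top of the upright thumb pin at the tip of turn button left_end: pin 7 mm thick, 19.5 mm from the pivot; its top at z = 32 mm, the pivot screw head only to z = 22 mm. It travels on an arc about the pivot; pushed straight towards or away from the pivot it does not give, and the frame slides at about 6 N.
- right_end (a joint): Angle (rad) of the turn button on the short rail on the right (-y), pivot at frame (0, -117) mm, tongue pointing to frame +y at 0; positive is counter-clockwise from above. Pivot 12 mm outside the board edge; tongue 9 mm wide, 2 mm thick, reaching 24 mm from the pivot. Clear of the board beyond 1.2 either way. Starts within 0.5 of 0, turns to 2.6 either way, stays where left; about 0.7 N at the pin moves it.
- right_end_pin (a point): Middle of the top of the upright thumb pin at the tip of turn button right_end: pin 7 mm thick, 19.5 mm from the pivot; its top at z = 32 mm, the pivot screw head only to z = 22 mm. It travels on an arc about the pivot; pushed straight towards or away from the pivot it does not give, and the frame slides at about 6 N.
- paint_pot: Bystander: small lidded paint pot, 31 mm wide, 29 mm high, standing loose on about the middle of the backing board; origin at the centre of its underside.
- paint_a: Bystander: yellow paint bottle, 34 mm across, 82 mm high, standing beside one of the short rails; origin at the centre of its underside.
- paint_b: Bystander: green paint bottle, 34 mm across, 82 mm high, standing beside one of the short rails; origin at the centre of its underside.
- paint_c: Bystander: brick-red paint bottle, 34 mm across, 82 mm high, standing beside one of the short rails; origin at the centre of its underside.
- water_glass: Bystander: empty glass, 66 mm across, 80 mm high, beside the right short rail; origin at the centre of its underside.
- brush: Bystander: slim paint brush, 190 mm long and 9 mm thick, lying on the table along the near long rail; origin on the table under its middle.
- plywood_fish: Bystander: plywood fish, about 56 by 140 mm and 4 mm thick, lying on the table along the far long rail; origin on the table under its middle.

How it is judged:
At the end, for the whole second after the job is handed in: All six turn buttons stand over 1.2 rad (69 degrees) to either side, clear of the backing board; the frame lies flat, at rest, within 30 mm of its place; pot, bottles and glass stand upright within 30 mm of theirs, brush and fish lie within 40 mm ((value of joint near_left above 1.2 rad or value of joint near_left below -1.2 rad) and (value of joint near_right above 1.2 rad or value of joint near_right below -1.2 rad) and (value of joint far_left above 1.2 rad or value of joint far_left below -1.2 rad) and (value of joint far_right above 1.2 rad or value of joint far_right below -1.2 rad) and (value of joint left_end above 1.2 rad or value of joint left_end below -1.2 rad) and (value of joint right_end above 1.2 rad or value of joint right_end below -1.2 rad) and distance of each of frame, paint_pot, paint_a, paint_b, paint_c, water_glass from where it was at the start of the episode below 0.03 m and height (world z) of frame below 0.006 m and linear speed of frame below 0.02 m/s and distance of each of brush, plywood_fish from where it was at the start of the episode below 0.04 m and angle between each of paint_pot, paint_a, paint_b, paint_c, water_glass's own z axis and vertical below 0.3 rad); the robot touches nothing.
It fails at once if the frame is lifted or tipped (height (world z) of frame above 0.01 m or angle between frame's own z axis and vertical above 0.08 rad).
It fails at once if the frame is pushed more than 30 mm out of its place (distance of frame from where it was at the start of the episode above 0.03 m).
It fails at once if the frame or a turn button is pressed or squeezed hard (over 30 N) (contact force between the fingers and frame above 30 N).
It fails at once if a bystander is shoved away, picked up or knocked over (distance of any of paint_pot, paint_a, paint_b, paint_c, water_glass from where it was at the start of the episode above 0.03 m or distance of any of brush, plywood_fish from where it was at the start of the episode above 0.04 m or angle between any of paint_pot, paint_a, paint_b, paint_c, water_glass's own z axis and vertical above 0.5 rad).
It also fails if it takes over 64 s, if anything falls off the work surface, if the arm or the gripper's body presses on something with over 40 N, if the wrist force passes 120 N, or if a joint passes its speed limit or range.

## Working session

There is one attempt and no reset: what is moved stays moved. The work goes in short steps, Python scripts to look and compute and a tool call to move; the robot and the scene stay as the last step left them, time stands still between calls to the robot, and variables do not carry over. Pictures are saved under pics/ and viewed, about 8 in all and at most 12, crops included, and the job is handed in when it is done.

Besides the shell and the picture viewer there is one more tool, called after "Emit:" by a JSON object that holds its "name" and its "arguments", one argument or row to a line. move_arm: Moves the arm, as the interface text tells. Its arguments: {"type":"object","properties":{"moves":{"type":"array","items":{"type":"array"}},"squeeze":{"type":"number"}},"required":["moves"]}

```bash
mkdir -p pics; ls; python3 - <<'E'
from workcell import *
import cv2, numpy as np
o=get_obs(); print(o['clock'],o['position'],o['ee_rot'],o['grip_width'])
for n in ("scene","side"):
    im=camera(n); cv2.imwrite(f"pics/{n}0.png",im[:,:,::-1]); 
    c=camera_info(n); print(n,c)
E
```

```text
pics
0.0 [ 0.17550768 -0.59946469  0.23051082] [ 9.89875382e-01  1.41937417e-01 -1.30865646e-04 -6.93481772e-04] 0.9992364279234446
scene {'fx': 430.0055033431389, 'fy': 430.0055033431389, 'cx': 259.7564504091713, 'cy': 191.87526216685222, 'D': array([-0.05593268,  0.        ,  0.        ,  0.        ,  0.        ]), 'origin': array([0.91545034, 0.6681246 , 0.56361324]), 'rotation': array([ 0.22427852,  0.85921064, -0.44766363, -0.10513563])}
side {'fx': 494.08664315855117, 'fy': 494.08664315855117, 'cx': 253.85955837813177, 'cy': 196.17130898940195, 'D': array([-0.10616386,  0.        ,  0.        ,  0.        ,  0.        ]), 'origin': array([ 0.49934443, -0.86587067,  0.67078289]), 'rotation': array([ 0.88153214, -0.05048209,  0.02366523, -0.46882044])}
```

View pics/scene0.png

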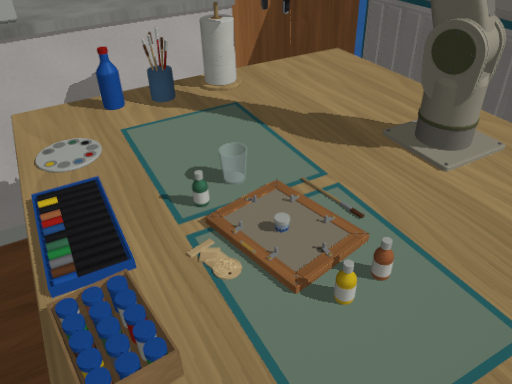

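View pics/side0.png

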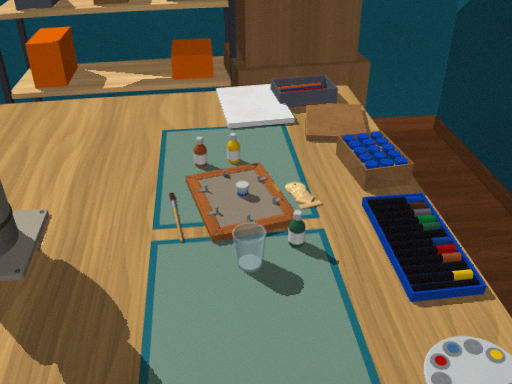

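The scene picture shows the frame around (288,230), with the pot at (283,222). The red bottle (383,258) and yellow bottle (346,284) stand at its +y end, and the green bottle (201,190) and glass (233,163) at its −y end. The side picture agrees, with the frame around (240,200). Next I'll fit the board.

```bash
cat > h.py <<'E'
import numpy as np, cv2
from scipy.spatial.transform import Rotation as R
def rays(px,c):
    K=np.array([[c['fx'],0,c['cx']],[0,c['fy'],c['cy']],[0,0,1]])
    u=cv2.undistortPoints(np.array(px,float).reshape(-1,1,2),K,c['D']).reshape(-1,2)
    return R.from_quat(c['rotation']).apply(np.c_[u,np.ones(len(u))])
def onplane(px,c,z):
    d=rays(px,c); o=np.array(c['origin']); return (o+d*((z-o[2])/d[:,2])[:,None])[:,:2]
def railmask(rgb):
    h=cv2.cvtColor(rgb,cv2.COLOR_RGB2HSV).astype(int); return h
def boardfit(rgb,c,seed,tol=14):
    """enclosed board region: pixels like the seed's colour, connected"""
    lab=cv2.cvtColor(cv2.GaussianBlur(rgb,(3,3),0),cv2.COLOR_RGB2LAB).astype(int)
    ref=np.median(lab[seed[1]-2:seed[1]+3,seed[0]-2:seed[0]+3].reshape(-1,3),0)
    m=((abs(lab-ref)*[0.5,1.5,1.5]).max(2)<tol).astype(np.uint8)
    _,l=cv2.connectedComponents(m); m=(l==l[seed[1],seed[0]])
    ys,xs=np.nonzero(m); P=onplane(np.c_[xs,ys],c,0.016)
    (cx,cy),(w,h),a=cv2.minAreaRect((P*1000).astype(np.float32))
    if w>h: w,h,a=h,w,a-90
    a=(a+90)%180-90
    return np.array([cx,cy]),(w,h),a,m
E
python3 - <<'E'
from h import *; from workcell import *
for n,s in (("scene",(260,235)),("side",(235,205))):
    im=cv2.imread(f"pics/{n}0.png")[:,:,::-1].copy(); c=camera_info(n)
    for t in (8,12,16):
        r=boardfit(im,c,s,t); print(n,t,r[:3],r[3].sum())
c=camera_info("wrist"); print(c, get_obs()['position'])
E
```

```text
scene 8 (array([564.69036865, 103.97608185]), (173.04183959960938, 230.71031188964844), 12.710389137268066) 4409
scene 12 (array([565.95294189, 108.32687378]), (178.4994354248047, 238.16065979003906), 13.301644325256348) 4681
scene 16 (array([566.49401855, 105.70879364]), (182.01736450195312, 245.9191436767578), 11.723831176757812) 5145
side 8 (array([566.97570801, 106.3918457 ]), (146.44749450683594, 201.87033081054688), 12.940634727478027) 2393
side 12 (array([567.80334473,  83.68869781]), (158.26654052734375, 253.9475555419922), 11.914186477661133) 2702
side 16 (array([572.7644043,  83.4469986]), (174.85092163085938, 258.3596496582031), 12.853209495544434) 2962
{'fx': 321.9291919828843, 'fy': 321.9291919828843, 'cx': 256.6364365318226, 'cy': 196.71902848535169, 'D': array([-0.05377528,  0.        ,  0.        ,  0.        ,  0.        ]), 'origin': array([ 0.24460653, -0.57876677,  0.37209672]), 'rotation': array([ 0.79190658, -0.5934862 , -0.08682855,  0.11453775])} [ 0.17550384 -0.59949728  0.23060552]
```

Board centre is about (567,106) mm, with yaw about 12.9°. My plan is to set the tool yaw to the frame's 45° diagonal, which is about 58° in the world. Then a straight push along a tool axis can turn any of the buttons.

Emit:
{"name": "move_arm", "arguments": {
  "moves": [
    [[0,0,-0.8],[0,0,-10.4],0],
    [[0,0,-0.8],[0,0,-10.4],0],
    [[0,0,0],[0,0,-10.4],0],
    [[0,0,0],[0,0,-10.4],0],
    [[1,-0.2,0],[0,0,0],0]
  ],
  "squeeze": 20
}}

```text
clock: 0.72
position: [0.1835, -0.5764, 0.2703]
ee_rot: [0.875, 0.484, -0.0, -0.001]
ft_force: [1.4, 0.8, 0.3]
grip_width: 0.005
```

Emit:
{"name": "move_arm", "arguments": {
  "moves": [
    [[1,-0.3,0],[0,0,0],0],
    [[1,-0.3,0],[0,0,0],0],
    [[1,-0.3,0],[0,0,0],0],
    [[1,-0.3,0],[0,0,0],0],
    [[1,-0.3,0],[0,0,0],0]
  ]
}}

```text
clock: 1.35
position: [0.2194, -0.4491, 0.271]
ee_rot: [0.875, 0.484, -0.0, -0.0]
ft_force: [-0.3, -0.8, 0.2]
grip_width: 0.003
```

Emit:
{"name": "move_arm", "arguments": {
  "moves": [
    [[1,0,0],[0,0,0],0],
    [[1,0,0],[0,0,0],0],
    [[1,0,0],[0,0,0],0],
    [[1,0,0],[0,0,0],0],
    [[1,0,0],[0,0,0],0]
  ]
}}

```text
clock: 1.98
position: [0.2859, -0.3434, 0.2711]
ee_rot: [0.875, 0.484, -0.0, -0.0]
ft_force: [-0.0, -0.5, -0.0]
grip_width: 0.001
```

Emit:
{"name": "move_arm", "arguments": {
  "moves": [
    [[1,0,0],[0,0,0],0],
    [[1,0,0],[0,0,0],0],
    [[1,0,0],[0,0,0],0],
    [[1,0,0],[0,0,0],0],
    [[1,0,0],[0,0,0],0]
  ]
}}

```text
clock: 2.6
position: [0.3523, -0.2375, 0.2711]
ee_rot: [0.875, 0.484, -0.0, -0.0]
ft_force: [1.0, 0.2, -0.0]
grip_width: 0.001
```

Emit:
{"name": "move_arm", "arguments": {
  "moves": [
    [[1,0,0],[0,0,0],0],
    [[1,0,0],[0,0,0],0],
    [[1,0,0],[0,0,0],0],
    [[1,0,0],[0,0,0],0],
    [[1,0,0],[0,0,0],0]
  ]
}}

```text
clock: 3.22
position: [0.4186, -0.1317, 0.2711]
ee_rot: [0.875, 0.484, -0.0, -0.0]
ft_force: [-0.5, 0.2, -0.4]
grip_width: -0.001
```

Emit:
{"name": "move_arm", "arguments": {
  "moves": [
    [[1,0,0],[0,0,0],0],
    [[1,0,0],[0,0,0],0],
    [[1,0,0],[0,0,0],0],
    [[1,0,0],[0,0,0],0],
    [[1,0,0],[0,0,0],0]
  ]
}}

```text
clock: 3.85
position: [0.485, -0.0259, 0.2711]
ee_rot: [0.875, 0.484, -0.0, -0.0]
ft_force: [-0.1, -0.7, 0.1]
grip_width: -0.002
```

Emit:
{"name": "move_arm", "arguments": {
  "moves": [
    [[1,0,0],[0,0,0],0],
    [[1,0,0],[0,0,0],0],
    [[1,0,0],[0,0,0],0],
    [[1,0,0],[0,0,0],0],
    [[0.4,0,0],[0,0,0],0]
  ]
}}

```text
clock: 4.47
position: [0.5434, 0.0679, 0.2709]
ee_rot: [0.875, 0.485, -0.0, -0.0]
ft_force: [0.2, -0.1, -0.2]
grip_width: 0.002
```

```bash
python3 - <<'E'
from h import *; from workcell import *
import json
o=get_obs(); c=camera_info("wrist"); im=camera("wrist"); cv2.imwrite("pics/w1.png",im[:,:,::-1])
json.dump({k:np.array(v).tolist() for k,v in c.items()},open("w1.json","w"))
print(o['clock'],o['position'],o['ee_rot'],c['origin'],c['rotation'])
E
```

```text
4.475 [0.54335149 0.06793005 0.27090849] [ 8.74532296e-01  4.84967004e-01 -1.69863999e-04 -4.89578143e-04] [0.58153739 0.12956917 0.41241501] [ 0.95134192 -0.27275922 -0.04054721  0.13750233]
```

View pics/w1.png

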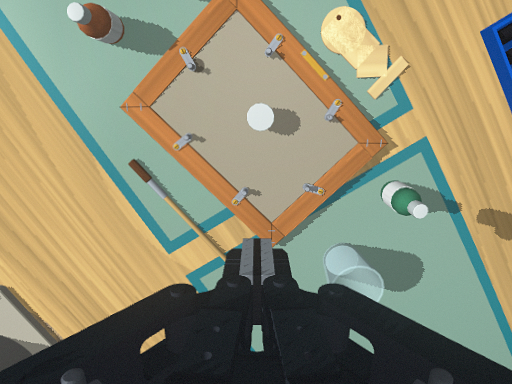

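The wrist picture shows all six buttons: left_end (190,60), far_left (275,45), far_right (334,110), right_end (315,189), near_right (241,196) and near_left (184,142). The pot is at (260,117). Next I'll enlarge the picture and fit the board.

```bash
python3 - <<'E'
from h import *; import json
c={k:np.array(v) if isinstance(v,list) else v for k,v in json.load(open("w1.json")).items()}
im=cv2.imread("pics/w1.png"); rgb=im[:,:,::-1].copy()
for t in (8,11,14):
    r=boardfit(rgb,c,(225,110),t); print(t,r[:3],r[3].sum())
ctr=r[0];
# six 44x44 crops around buttons, 6x
t=[]
for x,y in ((190,60),(275,45),(334,110),(315,189),(241,196),(184,142)):
    k=cv2.resize(im[y-22:y+22,x-22:x+22],None,fx=6,fy=6,interpolation=cv2.INTER_CUBIC)
    for g in range(0,44,10): k[g*6,:]=(0,255,255) if 0 else k[g*6,:]//2; k[:,g*6]=k[:,g*6]//2
    t.append(k)
cv2.imwrite("pics/w1c.png",np.vstack([np.hstack(t[:3]),np.hstack(t[3:])]))
E
```

```text
8 (array([566.05499268, 108.74581146]), (147.17950439453125, 206.93560791015625), 12.990538597106934) 18952
11 (array([566.90777588, 109.09924316]), (149.97137451171875, 207.39151000976562), 12.933035850524902) 19188
14 (array([561.00756836, 107.60991669]), (169.7103271484375, 207.82469177246094), 12.872027397155762) 19432
```

View pics/w1c.png

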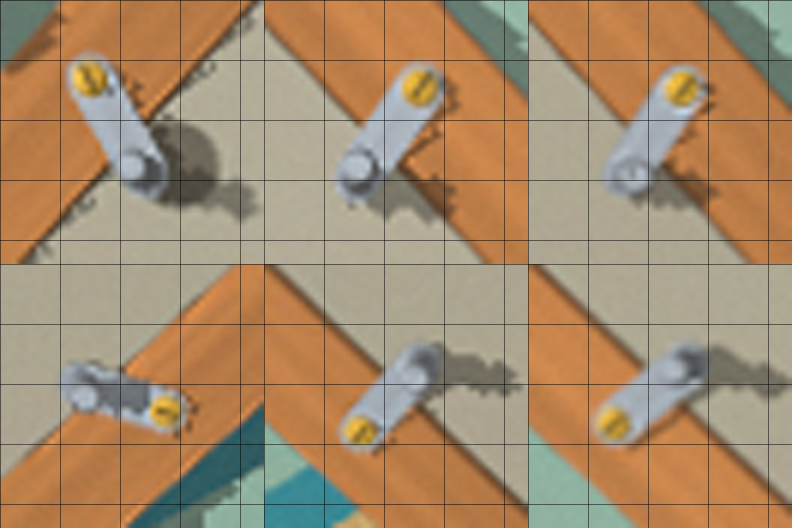

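```bash
cat > plan.py <<'E'
from h import *; import json
N=['near_right','near_left','left_end','far_left','far_right','right_end']
PIV=dict(near_left=(-87,50),near_right=(-87,-50),far_left=(87,50),far_right=(87,-50),left_end=(0,117),right_end=(0,-117))
U0=dict(near_left=0,near_right=0,far_left=180,far_right=180,left_end=-90,right_end=90)
def framefit(scr):
    A=np.array([PIV[n] for n in N],float); B=np.array([scr[n] for n in N])
    a=A-A.mean(0); b=B-B.mean(0); th=np.arctan2((a[:,0]*b[:,1]-a[:,1]*b[:,0]).sum(),(a*b).sum())
    M=np.array([[np.cos(th),-np.sin(th)],[np.sin(th),np.cos(th)]]); t=B.mean(0)-M@A.mean(0)
    return t,th,M,B-(A@M.T+t)
def angles(t,th,pins):
    return {n:(lambda v:(np.arctan2(v[1],v[0])-th-np.radians(U0[n])+np.pi)%(2*np.pi)-np.pi)(pins[n]-PW(t,th,n)) for n in pins}
def PW(t,th,n):
    c,s=np.cos(th),np.sin(th); return np.array([[c,-s],[s,c]])@np.array(PIV[n])+t
E
python3 - <<'E'
from plan import *; from workcell import get_obs
c={k:np.array(v) if isinstance(v,list) else v for k,v in json.load(open("w1.json")).items()}
S=dict(left_end=(183,50.8),far_left=(279,37.3),far_right=(337.7,102.7),right_end=(320.5,191.5),near_right=(235,202),near_left=(176.2,146.7))
P=dict(left_end=(190,65.5),far_left=(268.3,50.5),far_right=(329.3,117.2),right_end=(307,189.2),near_right=(244.7,192),near_left=(187.3,137.2))
scr={n:onplane([S[n]],c,.022)[0]*1e3 for n in N}; pin={n:onplane([P[n]],c,.032)[0]*1e3 for n in N}
t,th,M,res=framefit(scr); print(t,np.degrees(th),np.round(res,1).tolist())
A=angles(t,th,pin)
o=get_obs(); q=R.from_quat(o['ee_rot']); X=q.apply([1,0,0])[:2]; Y=q.apply([0,1,0])[:2]
ty=np.degrees(np.arctan2(X[1],X[0])); print('tool yaw',ty,'minus frame',ty-np.degrees(th))
cur=o['position'][:2]*1e3
print('pot',t+0,'tool',(t-cur)@X,(t-cur)@Y)
for n in N:
    s=1 if A[n]>=0 else -1
    a45=th+np.radians(U0[n]+45*s); u=np.array([np.cos(a45),np.sin(a45)]); nn=s*np.array([-u[1],u[0]])
    half=11 if abs(nn@X)>.9 else 14.5
    # if push along tool x, the face is pads' side (22/2=11)
    base=PW(t,th,n)+16.5*u
    st=base+nn*(19.5*np.sin(abs(A[n])-np.pi/4)-3.5-half-5)
    half=11
    en=base+nn*(19.5*np.sin(1.65-np.pi/4)-3.5-half)
    f=lambda p:np.round([(p-cur)@X/25,(p-cur)@Y/25],2)
    print(n,'ang %.2f r %.1f'%(A[n],np.linalg.norm(pin[n]-PW(t,th,n))),'pushdir tool',np.round([nn@X,nn@Y]),'start',f(st),'end',f(en),'potdist %.0f'%np.linalg.norm(st-t))
E
```

```text
[565.79736793 108.46533482] 12.828461608463694 [[0.5, 0.3], [0.4, -0.3], [0.3, -0.6], [-0.4, -0.3], [-0.6, 0.2], [-0.2, 0.8]]
tool yaw 58.02262245871031 minus frame 45.19416085024662
pot [565.79736793 108.46533482] tool 45.87543428180636 -2.345257967498936
near_right ang 0.12 r 21.1 pushdir tool [ 0. -1.] start [-1.38  0.25] end [-1.38 -1.16] potdist 81
near_left ang -0.15 r 20.9 pushdir tool [-1. -0.] start [ 2.04 -3.31] end [ 0.79 -3.31] potdist 81
left_end ang -0.27 r 19.8 pushdir tool [ 0. -1.] start [ 4.49 -2.09] end [ 4.5  -3.41] potdist 83
far_left ang 0.13 r 20.0 pushdir tool [-0.  1.] start [ 5.05 -0.43] end [5.05 0.98] potdist 81
far_right ang 0.17 r 20.2 pushdir tool [-0.  1.] start [2.21 2.41] end [2.21 3.8 ] potdist 63
right_end ang 0.48 r 20.4 pushdir tool [-1. -0.] start [-0.47  2.55] end [-1.5   2.54] potdist 88
```

Emit:
{"name": "move_arm", "arguments": {
  "moves": [
    [[-0.28,0.05,1],[0,0,0],0],
    [[-0.28,0.05,1],[0,0,0],0],
    [[-0.28,0.05,1],[0,0,0],0],
    [[-0.28,0.05,1],[0,0,0],0],
    [[-0.26,0.05,1],[0,0,0],0]
  ]
}}

```text
clock: 5.15
position: [0.5298, 0.0326, 0.1455]
ee_rot: [0.875, 0.484, -0.0, 0.0]
ft_force: [-0.4, -0.1, -0.6]
grip_width: -0.0
```

Emit:
{"name": "move_arm", "arguments": {
  "moves": [
    [[0,0,1],[0,0,0],0],
    [[0,0,1],[0,0,0],0],
    [[0,0,1],[0,0,0],0],
    [[0,0,0.6],[0,0,0],0],
    [[0,0,0],[0,0,0],0]
  ]
}}

```text
clock: 5.78
position: [0.5296, 0.0336, 0.0557]
ee_rot: [0.875, 0.484, -0.001, -0.0]
ft_force: [-0.5, 1.0, -0.1]
grip_width: -0.003
```

Emit:
{"name": "move_arm", "arguments": {
  "moves": [
    [[0.08,0,0.6],[0,0,0],0],
    [[0,0,0.58],[0,0,0],0],
    [[0,0,0],[0,0,0],0]
  ]
}}

```text
clock: 6.15
position: [0.5304, 0.0358, 0.0255]
ee_rot: [0.875, 0.484, -0.001, -0.001]
ft_force: [-0.1, -1.1, 0.3]
grip_width: 0.002
```

Emit:
{"name": "move_arm", "arguments": {
  "moves": [
    [[0,-0.35,0],[0,0,0],0],
    [[0,-0.35,0],[0,0,0],0],
    [[0,-0.35,0],[0,0,0],0],
    [[0,-0.35,0],[0,0,0],0],
    [[0,0,0],[0,0,0],0]
  ]
}}

```text
clock: 6.78
position: [0.5008, 0.0546, 0.0268]
ee_rot: [0.875, 0.485, -0.0, 0.0]
ft_force: [-0.6, -0.8, 0.3]
grip_width: -0.003
```

```bash
python3 - <<'E'
from workcell import *; import cv2,numpy as np
a=camera("scene"); b=camera("side"); print(get_obs()['position'])
a=cv2.resize(a[170:290,190:380],None,fx=4,fy=4,interpolation=2); cv2.imwrite("pics/s1.png",a[:,:,::-1])
np.save("s1side.npy",b)
E
```

```text
[0.50139476 0.05422493 0.02672667]
```

View pics/s1.png

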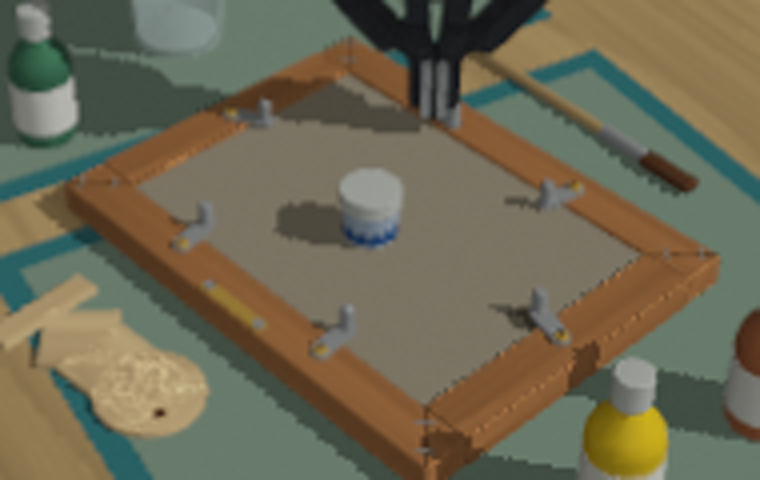

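The finger is on near_right. Its pin shows at (455,115) on the rail, turned aside, and the frame hasn't moved. Next is near_left.

Emit:
{"name": "move_arm", "arguments": {
  "moves": [
    [[0,0.2,0],[0,0,0],0],
    [[0,0,-0.7],[0,0,0],0],
    [[0,0,-0.6],[0,0,0],0],
    [[0.9,-0.6,0],[0,0,0],0],
    [[0.9,-0.6,0],[0,0,0],0]
  ]
}}

```text
clock: 7.5
position: [0.505, 0.1062, 0.0608]
ee_rot: [0.875, 0.484, 0.001, 0.001]
ft_force: [0.6, 0.3, -0.1]
grip_width: -0.004
```

Emit:
{"name": "move_arm", "arguments": {
  "moves": [
    [[0.8,-0.6,0],[0,0,0],0],
    [[0.8,-0.58,0],[0,0,0],0],
    [[0,0,0],[0,0,0],0]
  ]
}}

```text
clock: 7.88
position: [0.5006, 0.1576, 0.0606]
ee_rot: [0.874, 0.486, 0.001, -0.0]
ft_force: [0.1, -0.6, 0.4]
grip_width: 0.002
```

Emit:
{"name": "move_arm", "arguments": {
  "moves": [
    [[0,0.04,0.7],[0,0,0],0],
    [[0,0,0.7],[0,0,0],0],
    [[0,0,0],[0,0,0],0]
  ]
}}

```text
clock: 8.25
position: [0.5002, 0.1537, 0.0222]
ee_rot: [0.875, 0.484, -0.002, -0.0]
ft_force: [-0.4, -0.2, -0.8]
grip_width: -0.001
```

Emit:
{"name": "move_arm", "arguments": {
  "moves": [
    [[-0.35,0,0],[0,0,0],0],
    [[-0.35,0,0],[0,0,0],0],
    [[-0.35,0,0],[0,0,0],0],
    [[-0.35,0,0],[0,0,0],0],
    [[0,0,0],[0,0,0],0]
  ]
}}

```text
clock: 8.88
position: [0.4826, 0.1244, 0.0244]
ee_rot: [0.875, 0.484, -0.0, 0.0]
ft_force: [-0.1, -0.3, -0.4]
grip_width: 0.001
```

Emit:
{"name": "move_arm", "arguments": {
  "moves": [
    [[0.2,0,0],[0,0,0],0],
    [[0,0,-0.7],[0,0,0],0],
    [[0,0,-0.6],[0,0,0],0],
    [[0.9,0.3,0],[0,0,0],0],
    [[0.9,0.3,0],[0,0,0],0]
  ]
}}

```text
clock: 9.5
position: [0.5233, 0.1596, 0.0583]
ee_rot: [0.875, 0.484, 0.001, 0.001]
ft_force: [0.7, -0.4, 0.8]
grip_width: 0.002
```

Emit:
{"name": "move_arm", "arguments": {
  "moves": [
    [[0.9,0.3,0],[0,0,0],0],
    [[0.8,0.3,0],[0,0,0],0],
    [[0,0,0],[0,0,0],0]
  ]
}}

```text
clock: 9.88
position: [0.5582, 0.1887, 0.0578]
ee_rot: [0.875, 0.484, 0.001, -0.0]
ft_force: [-1.0, -0.3, -0.2]
grip_width: 0.002
```

Emit:
{"name": "move_arm", "arguments": {
  "moves": [
    [[0.08,0,0.65],[0,0,0],0],
    [[0,0,0.6],[0,0,0],0],
    [[0,0,0],[0,0,0],0]
  ]
}}

```text
clock: 10.25
position: [0.5571, 0.1883, 0.0237]
ee_rot: [0.875, 0.484, -0.002, -0.0]
ft_force: [-0.1, -0.3, 0.8]
grip_width: -0.001
```

Emit:
{"name": "move_arm", "arguments": {
  "moves": [
    [[0,-0.36,0],[0,0,0],0],
    [[0,-0.36,0],[0,0,0],0],
    [[0,-0.36,0],[0,0,0],0],
    [[0,-0.36,0],[0,0,0],0],
    [[0,0,0],[0,0,0],0]
  ]
}}

```text
clock: 10.88
position: [0.5274, 0.2093, 0.0258]
ee_rot: [0.875, 0.485, 0.0, -0.0]
ft_force: [0.0, -0.4, 0.1]
grip_width: 0.0
```

Emit:
{"name": "move_arm", "arguments": {
  "moves": [
    [[0,0.2,0],[0,0,0],0],
    [[0,0,-0.7],[0,0,0],0],
    [[0,0,-0.6],[0,0,0],0],
    [[0.14,0.7,0],[0,0,0],0],
    [[0.14,0.7,0],[0,0,0],0]
  ]
}}

```text
clock: 11.5
position: [0.5672, 0.192, 0.0582]
ee_rot: [0.875, 0.484, 0.0, 0.0]
ft_force: [-0.5, -0.5, -0.5]
grip_width: 0.001
```

Emit:
{"name": "move_arm", "arguments": {
  "moves": [
    [[0.14,0.7,0],[0,0,0],0],
    [[0.14,0.7,0],[0,0,0],0],
    [[0,0,0],[0,0,0],0]
  ]
}}

```text
clock: 11.88
position: [0.6004, 0.1788, 0.0571]
ee_rot: [0.876, 0.483, -0.0, -0.0]
ft_force: [-0.4, -0.8, -0.5]
grip_width: 0.001
```

Emit:
{"name": "move_arm", "arguments": {
  "moves": [
    [[0.08,0,0.6],[0,0,0],0],
    [[0,0,0.6],[0,0,0],0],
    [[0,0,0],[0,0,0],0]
  ]
}}

```text
clock: 12.25
position: [0.5985, 0.1819, 0.026]
ee_rot: [0.875, 0.485, -0.002, -0.0]
ft_force: [-0.7, 0.0, -0.1]
grip_width: 0.0
```

Emit:
{"name": "move_arm", "arguments": {
  "moves": [
    [[0,0.37,0],[0,0,0],0],
    [[0,0.37,0],[0,0,0],0],
    [[0,0.37,0],[0,0,0],0],
    [[0,0.37,0],[0,0,0],0],
    [[0,0,0],[0,0,0],0]
  ]
}}

```text
clock: 12.88
position: [0.6323, 0.162, 0.0282]
ee_rot: [0.875, 0.484, 0.0, 0.0]
ft_force: [-1.2, -0.3, 0.3]
grip_width: 0.001
```

Emit:
{"name": "move_arm", "arguments": {
  "moves": [
    [[0,-0.2,0],[0,0,0],0],
    [[0,0,-0.7],[0,0,0],0],
    [[0,0,-0.6],[0,0,0],0],
    [[-0.7,0.38,0],[0,0,0],0],
    [[-0.7,0.38,0],[0,0,0],0]
  ]
}}

```text
clock: 13.5
position: [0.6246, 0.1231, 0.0604]
ee_rot: [0.875, 0.484, -0.0, 0.0]
ft_force: [0.1, -0.1, -0.8]
grip_width: -0.002
```

Emit:
{"name": "move_arm", "arguments": {
  "moves": [
    [[-0.7,0.38,0],[0,0,0],0],
    [[-0.7,0.38,0],[0,0,0],0],
    [[0,0,0],[0,0,0],0]
  ]
}}

```text
clock: 13.88
position: [0.6223, 0.0827, 0.0602]
ee_rot: [0.876, 0.483, -0.0, 0.0]
ft_force: [-0.6, 0.2, 0.1]
grip_width: -0.003
```

Emit:
{"name": "move_arm", "arguments": {
  "moves": [
    [[0.03,0,0.7],[0,0,0],0],
    [[0,0,0.67],[0,0,0],0],
    [[0,0,0],[0,0,0],0]
  ]
}}

```text
clock: 14.25
position: [0.621, 0.0869, 0.0239]
ee_rot: [0.875, 0.485, -0.002, -0.001]
ft_force: [0.6, -0.4, 0.2]
grip_width: -0.003
```

Emit:
{"name": "move_arm", "arguments": {
  "moves": [
    [[0,0.37,0],[0,0,0],0],
    [[0,0.37,0],[0,0,0],0],
    [[0,0.37,0],[0,0,0],0],
    [[0,0.37,0],[0,0,0],0],
    [[0,0,0],[0,0,0],0]
  ]
}}

```text
clock: 14.88
position: [0.6548, 0.0661, 0.0264]
ee_rot: [0.875, 0.484, 0.0, 0.0]
ft_force: [0.3, -0.8, -0.8]
grip_width: -0.002
```

Emit:
{"name": "move_arm", "arguments": {
  "moves": [
    [[0,-0.2,0],[0,0,0],0],
    [[0,0,-0.7],[0,0,0],0],
    [[0,0,-0.6],[0,0,0],0],
    [[-0.68,-0.26,0],[0,0,0],0],
    [[-0.68,-0.26,0],[0,0,0],0]
  ]
}}

```text
clock: 15.5
position: [0.6209, 0.0474, 0.0604]
ee_rot: [0.875, 0.484, 0.001, 0.001]
ft_force: [-0.1, 0.1, 0.3]
grip_width: -0.005
```

Emit:
{"name": "move_arm", "arguments": {
  "moves": [
    [[-0.65,-0.26,0],[0,0,0],0],
    [[-0.65,-0.26,0],[0,0,0],0],
    [[0,0,0],[0,0,0],0]
  ]
}}

```text
clock: 15.88
position: [0.5924, 0.0257, 0.06]
ee_rot: [0.875, 0.484, 0.0, 0.001]
ft_force: [0.3, -0.3, -0.4]
grip_width: 0.002
```

Emit:
{"name": "move_arm", "arguments": {
  "moves": [
    [[0,0,0.7],[0,0,0],0],
    [[0,0,0.66],[0,0,0],0],
    [[0,0,0],[0,0,0],0]
  ]
}}

```text
clock: 16.25
position: [0.5911, 0.0272, 0.0226]
ee_rot: [0.875, 0.485, -0.001, -0.001]
ft_force: [0.1, 0.3, -0.1]
grip_width: -0.0
```

Emit:
{"name": "move_arm", "arguments": {
  "moves": [
    [[-0.3,0,0],[0,0,0],0],
    [[-0.3,0,0],[0,0,0],0],
    [[-0.3,0,0],[0,0,0],0],
    [[-0.32,0,0],[0,0,0],0],
    [[0,0,0],[0,0,0],0]
  ]
}}

```text
clock: 16.88
position: [0.5761, -0.0002, 0.0251]
ee_rot: [0.875, 0.484, 0.0, 0.0]
ft_force: [-0.2, -0.6, -0.4]
grip_width: 0.003
```

Emit:
{"name": "move_arm", "arguments": {
  "moves": [
    [[0.2,0,0],[0,0,0],0],
    [[0,0,-0.7],[0,0,0],0],
    [[0,0,-1],[0,0,0],0],
    [[0,0,-1],[0,0,0],0],
    [[0.3,-0.5,-1],[0,0,0],0]
  ]
}}

```text
clock: 17.5
position: [0.5725, 0.0177, 0.1192]
ee_rot: [0.875, 0.484, 0.0, 0.0]
ft_force: [0.1, 0.0, -0.0]
grip_width: -0.002
```

Emit:
{"name": "move_arm", "arguments": {
  "moves": [
    [[0.3,-0.5,-1],[0,0,0],0],
    [[0.3,-0.5,-1],[0,0,0],0],
    [[0.3,-0.5,-1],[0,0,0],0],
    [[0.2,-0.5,-1],[0,0,0],0],
    [[0,0,-1],[0,0,0],0]
  ]
}}

```text
clock: 18.12
position: [0.5436, 0.0699, 0.2444]
ee_rot: [0.874, 0.485, 0.0, 0.0]
ft_force: [0.7, 0.3, 0.4]
grip_width: -0.002
```

Emit:
{"name": "move_arm", "arguments": {
  "moves": [
    [[0,0,-1],[0,0,0],0],
    [[0,0,0],[0,0,0],0]
  ]
}}

```text
clock: 18.38
position: [0.545, 0.069, 0.27]
ee_rot: [0.875, 0.485, 0.002, 0.001]
ft_force: [-0.1, -0.1, 0.1]
grip_width: -0.0
```

```bash
python3 - <<'E'
from h import *; from workcell import *
import json
o=get_obs(); c=camera_info("wrist"); im=camera("wrist"); cv2.imwrite("pics/w2full.png",im[:,:,::-1])
json.dump({k:np.array(v).tolist() for k,v in c.items()},open("w2.json","w"))
print(o['clock'],o['position'],o['ft_force'])
k=cv2.resize(im[0:250,110:430],None,fx=2.4,fy=2.4,interpolation=2)
cv2.imwrite("pics/w2.png",k[:,:,::-1])
s=camera("scene"); cv2.imwrite("pics/scene2.png",s[:,:,::-1])
E
```

```text
18.375 [0.54497784 0.06896264 0.26998743] [-0.05094737 -0.13246086  0.06271147]
```

View pics/w2.png

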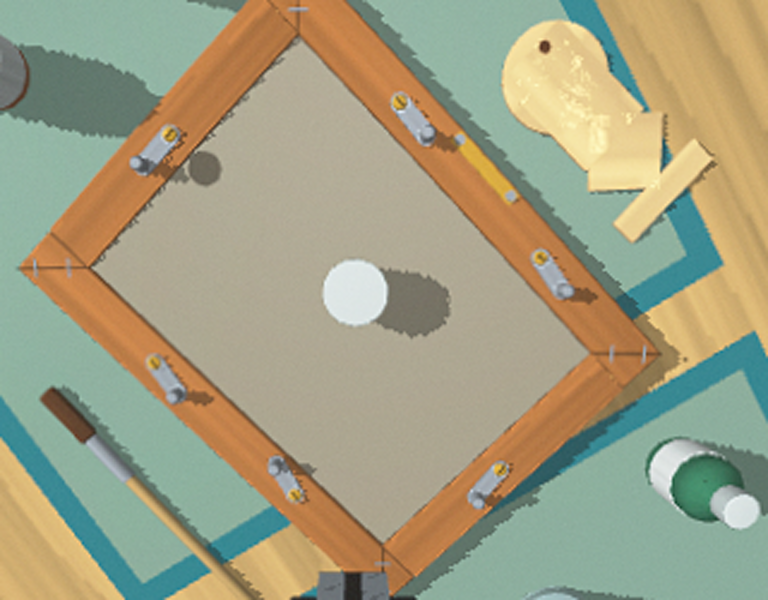

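All six tongues now lie along the rails. Before handing in, I'll work out their angles and check whether the frame or anything around it has moved.

```bash
python3 - <<'E'
from plan import *
c={k:np.array(v) if isinstance(v,list) else v for k,v in json.load(open("w2.json")).items()}
f=lambda p:(p[0]/2.4+110-.3,p[1]/2.4-.3)
S=dict(left_end=(170,134),far_left=(400,102),far_right=(540,258),right_end=(502,468),near_right=(295,494),near_left=(153,362))
P=dict(left_end=(138,163),far_left=(427,133),far_right=(565,290),right_end=(477,497),near_right=(276,465),near_left=(173,395))
scr={n:onplane([f(S[n])],c,.022)[0]*1e3 for n in N}; pin={n:onplane([f(P[n])],c,.032)[0]*1e3 for n in N}
t,th,M,res=framefit(scr); print(t,np.degrees(th),np.round(res,1).tolist())
print({k:round(float(v),2) for k,v in angles(t,th,pin).items()})
print({n:round(float((np.arctan2(*(pin[n]-scr[n])[::-1])-th-np.radians(U0[n])+np.pi)%(2*np.pi)-np.pi),2) for n in N})
a=cv2.imread("pics/scene0.png"); b=cv2.imread("pics/scene2.png")
def cen(im,x,y,r,lo,hi):
    h=cv2.cvtColor(im,cv2.COLOR_BGR2HSV)[y-r:y+r,x-r:x+r]; m=cv2.inRange(h,lo,hi); ys,xs=np.nonzero(m); return round(xs.mean()+x-r,1),round(ys.mean()+y-r,1),len(xs)
for n,x,y,lo,hi in (("yellow",346,284,(20,150,80),(32,255,255)),("red",383,258,(4,100,40),(14,255,200)),("green",201,190,(60,80,20),(85,255,120)),("pot",283,222,(0,0,170),(180,60,255))):
    print(n,cen(a,x,y,22,lo,hi),cen(b,x,y,22,lo,hi))
d=cv2.absdiff(a,b).max(2)
print('glass diff',(d[140:185,215:250]>40).mean(),'fish diff',(d[235:280,185:245]>40).mean(),'brush diff',(d[175:220,300:370]>40).mean())
E
```

```text
[563.57717337 106.84018793] 12.844111325854065 [[0.5, 0.7], [0.2, 0.2], [0.3, -1.0], [-0.6, -0.8], [-1.2, -0.1], [0.8, 0.9]]
{'near_right': 1.2, 'near_left': -1.69, 'left_end': -1.5, 'far_left': 1.43, 'far_right': 1.35, 'right_end': 1.48}
{'near_right': 1.22, 'near_left': -1.7, 'left_end': -1.55, 'far_left': 1.46, 'far_right': 1.41, 'right_end': 1.52}
yellow (np.float64(345.5), np.float64(282.3), 340) (np.float64(345.4), np.float64(282.3), 342)
red (np.float64(380.2), np.float64(256.4), 366) (np.float64(380.5), np.float64(256.6), 361)
green (np.float64(200.0), np.float64(188.6), 186) (np.float64(199.9), np.float64(188.7), 186)
pot (np.float64(nan), np.float64(nan), 0) (np.float64(nan), np.float64(nan), 0)
glass diff 0.0 fish diff 0.0025925925925925925 brush diff 0.025714285714285714<stdin>:12: RuntimeWarning: Mean of empty slice.
  ret = ret.dtype.type(ret / rcount)
```

View pics/scene2.png

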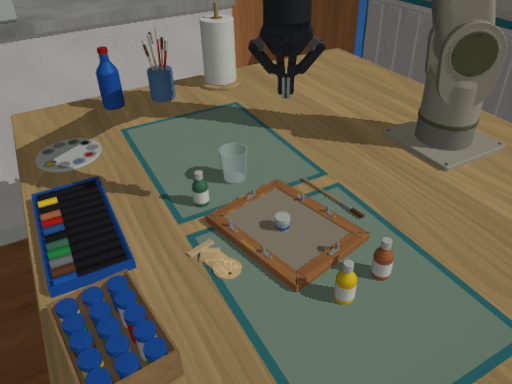

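In this scene view everything stands where it was, with the pot still at (283,221). near_right is only about 1.2 rad, which is right on the limit, and far_right is about 1.35–1.4. I'll push both a little farther.

Emit:
{"name": "move_arm", "arguments": {
  "moves": [
    [[-0.29,-0.08,1],[0,0,0],0],
    [[-0.29,-0.08,1],[0,0,0],0],
    [[-0.29,-0.08,1],[0,0,0],0],
    [[-0.29,-0.08,1],[0,0,0],0],
    [[-0.29,-0.08,1],[0,0,0],0]
  ]
}}

```text
clock: 19.1
position: [0.5157, 0.0424, 0.1408]
ee_rot: [0.875, 0.484, -0.001, -0.0]
ft_force: [-0.3, -0.8, 0.1]
grip_width: 0.002
```

Emit:
{"name": "move_arm", "arguments": {
  "moves": [
    [[0,0,1],[0,0,0],0],
    [[0,0,1],[0,0,0],0],
    [[0,0,1],[0,0,0],0],
    [[0,0,0.6],[0,0,0],0],
    [[0,0,0],[0,0,0],0]
  ]
}}

```text
clock: 19.73
position: [0.5158, 0.0427, 0.0513]
ee_rot: [0.875, 0.484, -0.001, -0.001]
ft_force: [0.9, 0.4, 0.8]
grip_width: -0.001
```

Emit:
{"name": "move_arm", "arguments": {
  "moves": [
    [[0.04,0,0.5],[0,0,0],0],
    [[0,0,0.48],[0,0,0],0],
    [[0,0,0],[0,0,0],0]
  ]
}}

```text
clock: 20.1
position: [0.5166, 0.0434, 0.0269]
ee_rot: [0.875, 0.484, -0.001, -0.0]
ft_force: [-0.1, 0.0, 0.0]
grip_width: -0.001
```

Emit:
{"name": "move_arm", "arguments": {
  "moves": [
    [[0,-0.3,0],[0,0,0],0],
    [[0,-0.3,0],[0,0,0],0],
    [[0,-0.25,0],[0,0,0],0],
    [[0,-0.2,0],[0,0,0],0],
    [[0,0,0],[0,0,0],0]
  ]
}}

```text
clock: 20.72
position: [0.4949, 0.0573, 0.028]
ee_rot: [0.875, 0.484, 0.0, 0.0]
ft_force: [0.6, -1.8, 0.8]
grip_width: -0.003
```

Emit:
{"name": "move_arm", "arguments": {
  "moves": [
    [[0,0.2,0],[0,0,0],0],
    [[0,0,-1],[0,0,0],0],
    [[0,0,-1],[0,0,0],0],
    [[0,0,-1],[0,0,0],0],
    [[0.7,0.9,0],[0,0,0],0]
  ]
}}

```text
clock: 21.35
position: [0.5286, 0.0575, 0.1049]
ee_rot: [0.875, 0.484, 0.001, 0.001]
ft_force: [1.2, 0.7, -0.6]
grip_width: 0.002
```

Emit:
{"name": "move_arm", "arguments": {
  "moves": [
    [[0.73,0.9,0],[0,0,0],0],
    [[0.73,0.9,0],[0,0,0],0],
    [[0.73,0.9,0],[0,0,0],0],
    [[0.7,0.8,0],[0,0,0],0],
    [[0,0,0],[0,0,0],0]
  ]
}}

```text
clock: 21.98
position: [0.6412, 0.0729, 0.1021]
ee_rot: [0.875, 0.484, 0.0, -0.001]
ft_force: [0.4, 0.8, 0.3]
grip_width: 0.002
```

Emit:
{"name": "move_arm", "arguments": {
  "moves": [
    [[0,0,1],[0,0,0],0],
    [[0,0,1],[0,0,0],0],
    [[0,0,0.6],[0,0,0],0],
    [[0,0,0.42],[0,0,0],0],
    [[0,0,0],[0,0,0],0]
  ]
}}

```text
clock: 22.6
position: [0.6398, 0.0723, 0.027]
ee_rot: [0.875, 0.484, -0.0, -0.0]
ft_force: [0.1, 0.1, 0.8]
grip_width: -0.001
```

Emit:
{"name": "move_arm", "arguments": {
  "moves": [
    [[0,0.25,0],[0,0,0],0],
    [[0,0.25,0],[0,0,0],0],
    [[0,0.2,0],[0,0,0],0],
    [[0,0.12,0],[0,0,0],0],
    [[0,0,0],[0,0,0],0]
  ]
}}

```text
clock: 23.22
position: [0.6574, 0.0623, 0.0274]
ee_rot: [0.875, 0.484, 0.0, -0.0]
ft_force: [-1.5, 3.3, 0.7]
grip_width: -0.0
```

Emit:
{"name": "move_arm", "arguments": {
  "moves": [
    [[0,-0.2,0],[0,0,0],0],
    [[0,0,-1],[0,0,0],0],
    [[0,0,-1],[0,0,0],0],
    [[0,0,-1],[0,0,0],0],
    [[-0.4,-0.7,-1],[0,0,0],0]
  ]
}}

```text
clock: 23.85
position: [0.6334, 0.0641, 0.128]
ee_rot: [0.875, 0.484, 0.0, 0.0]
ft_force: [0.1, -0.1, 0.7]
grip_width: -0.002
```

Emit:
{"name": "move_arm", "arguments": {
  "moves": [
    [[-0.4,-0.7,-1],[0,0,0],0],
    [[-0.4,-0.7,-1],[0,0,0],0],
    [[-0.4,-0.7,-1],[0,0,0],0],
    [[-0.4,-0.7,-1],[0,0,0],0],
    [[-0.2,-0.3,-1],[0,0,0],0]
  ]
}}

```text
clock: 24.48
position: [0.5425, 0.0675, 0.2531]
ee_rot: [0.875, 0.484, -0.0, 0.001]
ft_force: [1.4, -0.8, 0.2]
grip_width: -0.005
```

Emit:
{"name": "move_arm", "arguments": {
  "moves": [
    [[0,0,-0.7],[0,0,0],0],
    [[0,0,0],[0,0,0],0],
    [[0,0,0],[0,0,0],0]
  ]
}}

```text
clock: 24.85
position: [0.5435, 0.0676, 0.2687]
ee_rot: [0.875, 0.484, -0.001, -0.0]
ft_force: [0.0, 0.1, -0.7]
grip_width: -0.001
```

```bash
python3 - <<'E'
from h import *; from workcell import *
import json
o=get_obs(); c=camera_info("wrist"); im=camera("wrist")
json.dump({k:np.array(v).tolist() for k,v in c.items()},open("w3.json","w"))
print(o['clock'],o['position'],o['ft_force'])
k=cv2.resize(im[0:250,110:430],None,fx=2.4,fy=2.4,interpolation=2)
cv2.imwrite("pics/w3.png",k[:,:,::-1])
a=cv2.imread("pics/scene0.png")[:,:,::-1]; s=camera("scene"); d=cv2.absdiff(a.copy(),s).max(2)>40
for n,(x0,x1,y0,y1) in dict(pot=(272,294,210,232),glass=(215,250,140,185),green=(190,212,168,208),yellow=(332,360,260,305),red=(370,396,236,280),fish=(185,245,235,280),brush=(300,370,175,220)).items(): print(n,d[y0:y1,x0:x1].mean().round(3),end=' ')
E
```

```text
24.85 [0.54347224 0.06764741 0.26870827] [ 0.01268015  0.1322595  -0.72093649]
pot 0.014 glass 0.0 green 0.0 yellow 0.001 red 0.0 fish 0.004 brush 0.025
```

View pics/w3.png

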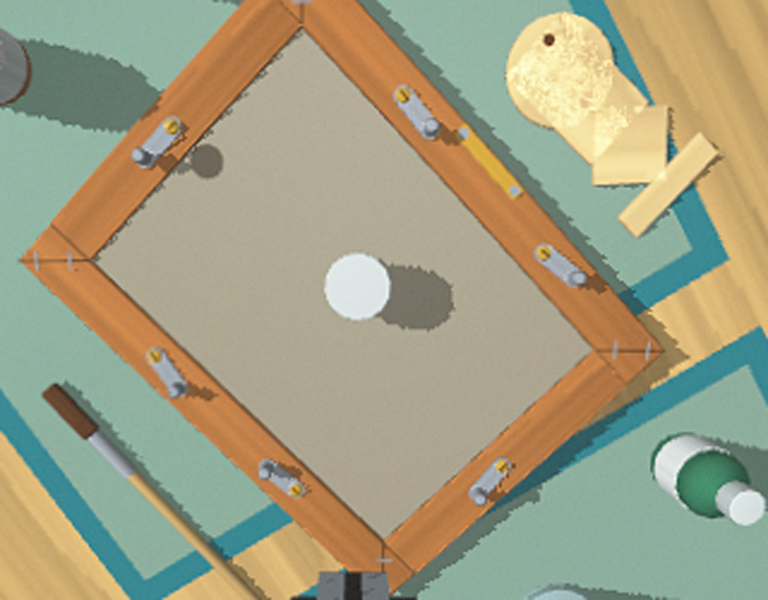

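The last view shows all six tongues on the rails. near_right's pin at (268,468) and far_right's at (577,278) have both clearly turned farther out. I'll compute the angles once more and hand in.

```bash
python3 - <<'E'
from plan import *; from workcell import hand_in
c={k:np.array(v) if isinstance(v,list) else v for k,v in json.load(open("w3.json")).items()}
f=lambda p:(p[0]/2.4+110-.3,p[1]/2.4-.3)
S=dict(left_end=(173,126),far_left=(403,95),far_right=(543,252),right_end=(503,465),near_right=(296,490),near_left=(155,355))
P=dict(left_end=(142,155),far_left=(431,126),far_right=(577,277),right_end=(479,493),near_right=(268,468),near_left=(175,388))
scr={n:onplane([f(S[n])],c,.022)[0]*1e3 for n in N}; pin={n:onplane([f(P[n])],c,.032)[0]*1e3 for n in N}
t,th,M,res=framefit(scr); A=angles(t,th,pin); print(t,np.degrees(th),{k:round(float(v),2) for k,v in A.items()})
if min(abs(v) for v in A.values())>1.3: print(hand_in())
E
```

```text
[563.3443438  107.43657644] 12.454574010351227 {'near_right': 1.5, 'near_left': -1.65, 'left_end': -1.46, 'far_left': 1.44, 'far_right': 1.65, 'right_end': 1.48}
the job is handed in; nothing more can be done
None
```

All six turn buttons are turned clear of the backing board, and I handed the job in at about 25 s. I used the shut fingertip at about z = 22–28 mm and pushed each pin along the frame's diagonals. No force reading between moves passed about 4 N.

- **Second push:** My first check put near_right at only about 1.2 rad and far_right at about 1.35–1.4, so I pushed both farther and measured again.
- **Frame:** By the camera fits it moved about 2.5 mm and 0.4°, roughly the measuring error; the limit is 30 mm.
- **Bystanders:** Before-and-after scene pictures show no real change at the pot, glass, bottles, fish or brush. The largest difference was 2.5% of pixels at the brush, in a crop that also takes in part of the frame's rail.
- **Failed check:** My first colour check on the pot found no pixels. I relied on the picture difference and the views instead, which show it upright in place.
- **Height dips:** The fingertip twice went slightly below the advised 23–29 mm, to 22.2 and 22.6 mm. That still cleared the 22 mm screw heads, and no contact showed in the force readings.

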